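# Feed the specimen stage by one working turn and clamp it

## Task

Feed the specimen carriage 1 mm away from the handwheel: turn the wheel clockwise by its crank knob, feel for the point where its free play is taken up and the screw starts to drive, and from there give it exactly one more full turn (1 mm a turn) without overshooting. Then throw the clamp lever fully over to its other side, let go, and leave the rest of the bench undisturbed. Handle the wheel gently, the feed is delicate.

Things in the scene. Friction and masses are not known exactly. Their poses are not given: they have to be found in the camera images.
- base: aluminium base plate of the feed stage, 150 x 370 x 20 mm, fixed to the bench; origin at the centre of its underside, y along its length. The handwheel column stands at its y = -110 mm, the carriage near its middle (y = +20 mm), the clamp lever at y = +145 mm.
- stage_mark (a point): centre of the top of the grey specimen mount on the black carriage (120 x 100 mm), 74 mm above the bench. In the base frame it starts at x = 0, y = 20 mm. The carriage slides along base +y, away from the wheel: 1 mm per clockwise working turn of the screw, 1 mm wanted (y = 21 mm, far too fine to read from its pose). Positive stop after 1.5 mm.
- wheel: steel three-spoke handwheel, rim centre-line radius 55 mm, rim 12 mm thick, on a grey round column; it turns about the vertical axis through its origin (in the hub, 88 mm above the bench). Its x axis points to the crank knob. Clockwise seen from above feeds the carriage. Free play between wheel and screw: what is left of it clockwise differs each time (0.06 to 0.7 turn) and does not show.
- hub (a point): point on the wheel's axis at the height of the rim's top, 100 mm above the bench. In the free play the crank knob moves with about 0.5 N; once the play is taken up, driving the screw takes a steady 10 to 13 N at the knob, along its path (7 to 9 N remain while it is held still). The screw stays where it is left.
- crank_grip (a point): point to grip: on the axis of the upright black crank knob, 20 mm diameter and 44 mm tall, standing on the rim 55 mm from the wheel's axis and spinning freely on its pin. The knob runs from 102 to 146 mm above the bench, this point lies 128 mm above the bench. Grip it with about 20 N and keep below 80 N of contact force in all.
- clamp (a joint): clamp lever (65 mm steel rod with black ball, 26 mm diameter) on an aluminium block 70 x 50 x 25 mm on the base; 0 = leaning 0.5 rad from upright towards the base's -x side (open), 1.0 rad = leaning 0.5 rad to its +x side (clamped). It swings about the base's y axis 42 mm above the bench, stays where it is left, and takes about 1 N at the ball.
- clamp_tip (a point): centre of the clamp lever's ball, about 99 mm above the bench at either end of its swing
- oil_bottle: bystander: small amber bottle, 30 mm diameter, 60 mm tall; origin under its centre
- objective: bystander: steel microscope objective standing on the bench, 28 mm diameter, 45 mm tall; origin under its centre
- dish: bystander: closed glass dish, 60 mm diameter, 15 mm tall; origin under its centre
- slide_box: bystander: grey box for slides, 100 x 85 x 35 mm; origin under its centre
- driver: bystander: screwdriver, 170 mm long, lying along its x; origin under its centre
- spanner: bystander: spanner, 150 mm long, lying along its x; origin under its centre

How it is judged:
By the outcome, as a careful person would: the job done as asked, in the order asked, and still so for the second after the job is handed in, with the robot touching nothing.
It also fails if it takes over 72 s, if anything falls off the work surface, if the arm or the gripper's body presses on something with over 40 N, if the wrist force passes 120 N, or if a joint passes its speed limit or range.

## Robot

A 6-joint arm with a two-finger parallel gripper is mounted at the origin on the work surface. World frame = base frame: x ahead of the robot, y to its left, z up, the work surface at z = 0. Lengths are in m, angles in rad, forces in N, time in s.
With the tool pointing down it reaches from about 0.4 to 0.825 m from the base axis. Payload 7 kg.
Tool frame: the origin (TCP) lies at the very end of the fingers, on their centre line; the grasp point (between the pads) lies 19 mm behind it (ctrl.hold_point_z is the distance from the TCP to the grasp point, in m); z points along the fingers, y is the line along which they close (so a half turn about z gives the same grasp; the last joint's range is limited). The gripper opens to 88 mm and grips with 3 to 60 N. Pads are 19 mm wide; open, the fingers measure 130 mm over their backs; the gripper's body (78 mm by 193 mm) begins 47 mm behind the grasp point.
Start: joints at [-1.005, 0.359, 0.012, 0, -1.224, -0.288], TCP at [0.185, -0.649, 0.227] pointing down, gripper open.
Joint ranges: [-3.07, 3.07], [-1.43, 2.12], [-1.02, 1.25], [-3.03, 1.67], [-3.05, -0], [-3.03, 3.03]. Speed limits (rad/s): [2.39, 2.39, 3.01, 3.14, 3.14, 3.14].

## Interface

Orientations are given as a unit quaternion [w, x, y, z].
In Python, from station import ctrl gives the robot as it stands.
- The arm moves only by the tool carry_out, never from a script. Its argument "increments" is a list of rows, each an object with "translation": the shift along the tool's x, y, z in units of 30 mm (1.0 is 30 mm), a list of three; "twist": the turn about the tool's z in units of 8 degrees (1.0 is 8 degrees); "claw": the opening, from 0 (shut) to 1 (fully open). In form: [{"translation": [dx, dy, dz], "twist": twist, "claw": claw}, ...]. A call has exactly 10 rows; each row is the pose to reach, as a shift and turn from the pose commanded when the call began, along the tool's axes at that moment; what a row does not reach only later rows make up. A row lasts 1/10 s, in which the tool goes at most 50 mm and 8.59 degrees, less where a joint would pass 70% of its speed; a pose out of reach is approached as far as the arm can. A call with a gripper value outside its range is refused whole. The fingers move at their own pace and stop on an object; the grip force is fixed at half the most. Time passes only in rows, so rows that repeat a pose let the fingers close, or fill a call up. It gives the time, the measured TCP pose, the force, the opening and the grip force at its end, in the units of the state.
- ctrl.sense(): the state, without advancing time (a new reading comes with each control period).
- ctrl.camera(name): name is "scene" or "top" or "wrist"; returns (picture, depth): 400x640x3 uint8, red, green, blue; 400x640 float32, m along the optical axis (not along the pixel's ray), 0 where there is no reading.
- ctrl.camera_params(name): a dict with "intrinsics" (3x3 intrinsics, pixels), "extrinsics" (4x4, takes a point from camera to world coordinates); the wrist camera has in their place "mount" (4x4, takes a point from camera to tool coordinates, whose origin is the TCP and whose axes are the flange's). Camera axes: x right, y up, looking along -z (the intrinsics and any distortion apply to the point x, -y, -z); pixel columns grow to the right and rows downward; lengths in m; the calibration is good to about 2 mm. A picture is of the moment at which its call begins: read the wrist's pose just before it. camera_params takes no time and is no camera call.
- ctrl.close_job(): hands the job in; it is judged then, once.
Trained networks look in the newest picture that a camera, given by its name, has taken for a name from the list of things; names that differ only in an ending like _2 or _b are one class to them, and where a whole thing is asked for, a point or a joint stands for the part that bears it (a point fixed in the world has none). Each returns a list of dicts, best first, with "confidence" (0 to 1); they miss things now and then, are a little off and sometimes report something else, mostly with a low value. They report only what shows in the picture. A call takes as long as a camera call.
- ctrl.boxes_of(camera, target): "pixel" ([column, row] in pixels, amid what is visible of it).
The state is a dict: "time_s": time; "joints": joint angles; "dq": joint speeds; "joint_torque": joint torques, N m; "ee_pos": TCP position; "tool_rot": TCP orientation; "ft_force": force on the tool from outside, world axes, zero at the start; "torque": the same for the moment, N m; "grip_width": opening from 0.0 (shut) to 1.0 (fully open); "finger_force": force on a finger pad.
Only numpy, scipy, OpenCV 4.12 (cv2) and the standard library are available. Lean on these libraries where they do the work, as an engineer would, in place of code of your own. Each camera call takes 0.05 s, during which the arm holds its last target. There are 200 camera calls.

## Working session

There is one attempt and no reset: what is moved stays moved. The work goes in short steps, Python scripts to look and compute and a tool call to move; the robot and the scene stay as the last step left them, time stands still between calls to the robot, and variables do not carry over. Pictures are saved under pics/ and viewed, at most 10 in all, crops included, and the job is handed in when it is done.

Besides the shell and the picture viewer there is one more tool, called after "Request:" as name(argument=value, ...), one argument or row to a line, values as JSON. carry_out: Moves the arm, as the interface text tells. Its arguments: {"type":"object","properties":{"increments":{"type":"array"}},"required":["increments"]}

```bash
mkdir -p pics; ls
cat > h.py <<'E'
import numpy as np,cv2
from station import ctrl
from scipy.spatial.transform import Rotation as R
def cam(n):
    s=ctrl.sense(); im,d=ctrl.camera(n); p=ctrl.camera_params(n)
    if n=='wrist':
        T=np.eye(4); w,x,y,z=s['tool_rot']; T[:3,:3]=R.from_quat([x,y,z,w]).as_matrix(); T[:3,3]=s['ee_pos']; E=T@p['mount']
    else: E=np.array(p['extrinsics'])
    return im,d,np.array(p['intrinsics']),E,p
def ray(K,E,px):
    v=np.array([(px[0]-K[0,2])/K[0,0],-(px[1]-K[1,2])/K[1,1],-1.]); return E[:3,3],E[:3,:3]@v
def at_z(K,E,px,z):
    o,v=ray(K,E,px); return o+v*(z-o[2])/v[2]
def at_d(K,E,d,px):
    o,v=ray(K,E,px); c,r=int(round(px[0])),int(round(px[1])); w=d[r-2:r+3,c-2:c+3]; w=w[w>0]; return o+v*np.median(w) if len(w) else None
E
python3 - <<'E'
from h import *
np.set_printoptions(precision=4,suppress=True)
s=ctrl.sense(); print(s); print(ctrl.hold_point_z)
for n in ['scene','top']:
    im,d,K,E,p=cam(n); cv2.imwrite(f'pics/{n}0.png',im[:,:,::-1]); print(n,p)
    for t in ['hub','wheel','crank_grip','clamp_tip','stage_mark','base','oil_bottle','objective','dish','slide_box','driver','spanner']:
        for b in ctrl.boxes_of(n,t)[:2]: print(t,b,at_d(K,E,d,b['pixel']))
E
```

```text
pics
{'time_s': 0.0, 'joints': array([-1.0049,  0.3594,  0.011 , -0.0004, -1.2241, -0.2881]), 'dq': array([-0.0001, -0.0002, -0.0008,  0.0002, -0.0007, -0.001 ]), 'joint_torque': array([ -0.0008, -58.2727,  29.3057,   6.9972,   0.007 ,  -0.0001]), 'ee_pos': array([ 0.1849, -0.6486,  0.2256]), 'tool_rot': array([-0.0002, -0.1384,  0.9904,  0.0009]), 'ft_force': array([ 0.1219, -0.4433, -0.4693]), 'torque': array([ 0.0138, -0.0231,  0.0575]), 'finger_force': 0.0, 'grip_width': 1.000487040557065}
0.0188
scene {'intrinsics': array([[398.4202,   0.    , 317.2263],
       [  0.    , 398.4202, 196.2592],
       [  0.    ,   0.    ,   1.    ]]), 'extrinsics': array([[-0.6767, -0.5641,  0.4731,  1.1776],
       [ 0.7361, -0.5041,  0.4518,  0.6181],
       [-0.0163,  0.654 ,  0.7563,  1.0683],
       [ 0.    ,  0.    ,  0.    ,  1.    ]])}
hub {'pixel': [268.7, 176.3], 'confidence': 0.7} [ 0.6156 -0.142   0.1004]
wheel {'pixel': [270.8, 178.0], 'confidence': 0.89} [ 0.612  -0.1366  0.093 ]
crank_grip {'pixel': [252.2, 176.4], 'confidence': 0.53} [ 0.6721 -0.1541  0.1357]
clamp_tip {'pixel': [3
[... 1424 characters left out ...]
 {'pixel': [338.8, 192.5], 'confidence': 0.59} [ 0.5834 -0.0251  0.0757]
base {'pixel': [332.2, 197.8], 'confidence': 0.73} [ 0.5701 -0.007   0.0607]
oil_bottle {'pixel': [320.8, 235.6], 'confidence': 0.64} [0.4652 0.0255 0.0604]
oil_bottle {'pixel': [172.5, 191.4], 'confidence': 0.52} [0.5954 0.4563 0.0245]
objective {'pixel': [298.5, 154.8], 'confidence': 0.41} [0.6957 0.0881 0.0445]
dish {'pixel': [354.3, 149.8], 'confidence': 0.64} [ 0.7142 -0.0735  0.0166]
slide_box {'pixel': [477.8, 223.1], 'confidence': 0.95} [ 0.4974 -0.4166  0.0372]
driver {'pixel': [174.3, 187.7], 'confidence': 0.55} [0.6061 0.4511 0.025 ]
spanner {'pixel': [179.6, 240.7], 'confidence': 0.71} [0.4523 0.4404 0.0016]
```

```bash
python3 -c "
import cv2
a=cv2.imread('pics/top0.png')[100:300,240:460]; b=cv2.imread('pics/scene0.png')[130:270,200:380]
a=cv2.resize(a,(440,400),interpolation=2); b=cv2.resize(b,None,fx=400/140*.7,fy=400/140*.7)
import numpy as np
c=np.zeros((400,800,3),'u1'); c[:400,:440]=a; c[:b.shape[0],440:440+b.shape[1]]=b[:,:360]; cv2.imwrite('pics/a.png',c)"
```

```text
(no output)
```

View pics/a.png

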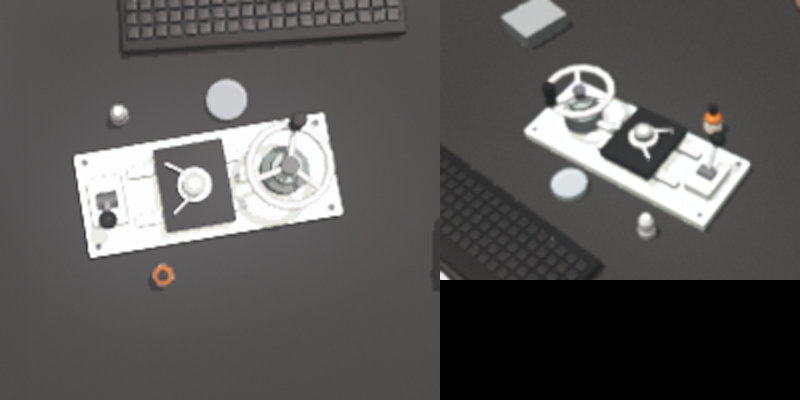

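The top view shows the wheel hub at about (384,182), the knob at about (389,161) and the open lever ball at about (294,209). The base is tilted slightly. I'll get a close view next.

Run:
```python
from h import *
np.set_printoptions(precision=4,suppress=True)
p=ctrl.camera_params('wrist'); print(p)
p=ctrl.camera_params('top');K=p['intrinsics'];E=np.array(p['extrinsics'])
for px,z in [((384,182.5),.1),((389,161),.146),((294,209.5),.105)]: print(at_z(K,E,px,z))
s=ctrl.sense(); w,x,y,z=s['tool_rot']; M=R.from_quat([x,y,z,w]).as_matrix(); print(M)
print(M.T@(np.array([.56,-.14,.30])-s['ee_pos'])/.03)
```

```text
{'intrinsics': array([[333.1488,   0.    , 318.2497],
       [  0.    , 333.1488, 200.7526],
       [  0.    ,   0.    ,   1.    ]]), 'mount': array([[ 0.0001,  0.9691,  0.2467,  0.0653],
       [ 1.    ,  0.0002, -0.001 ,  0.0011],
       [-0.0011,  0.2467, -0.9691, -0.1571],
       [ 0.    ,  0.    ,  0.    ,  1.    ]])}
[ 0.6072 -0.1466  0.1   ]
[ 0.6578 -0.1542  0.146 ]
[0.5357 0.0964 0.105 ]
[[-0.9617 -0.2742  0.    ]
 [-0.2742  0.9617 -0.    ]
 [-0.     -0.     -1.    ]]
[-16.6719  12.8931  -2.4472]
```

Request:
carry_out(
  increments=[
    {"translation": [-0.8, 0.55, -0.3], "twist": 0, "claw": 1},
    {"translation": [-2, 1.35, -0.6], "twist": 0, "claw": 1},
    {"translation": [-3.3, 2.2, -1], "twist": 0, "claw": 1},
    {"translation": [-4.6, 3.1, -1.5], "twist": 0, "claw": 1},
    {"translation": [-5.9, 4, -2], "twist": 0, "claw": 1},
    {"translation": [-7.2, 4.9, -2.5], "twist": 0, "claw": 1},
    {"translation": [-8.5, 5.8, -2.5], "twist": 0, "claw": 1},
    {"translation": [-9.8, 6.7, -2.5], "twist": 0, "claw": 1},
    {"translation": [-11.1, 7.6, -2.5], "twist": 0, "claw": 1},
    {"translation": [-12.4, 8.5, -2.5], "twist": 0, "claw": 1},
  ],
)

```text
time_s: 2.3
ee_pos: [0.4738, -0.3001, 0.302]
tool_rot: [0.0, -0.139, 0.99, -0.0]
ft_force: [0.7, -0.6, -0.3]
grip_width: 0.998
finger_force: 0.0
```

Request:
carry_out(
  increments=[
    {"translation": [-1.3, 0.9, 0], "twist": 0, "claw": 1},
    {"translation": [-2.6, 1.8, 0], "twist": 0, "claw": 1},
    {"translation": [-3.9, 2.7, 0], "twist": 0, "claw": 1},
    {"translation": [-5, 3.4, 0], "twist": 0, "claw": 1},
    {"translation": [-5.8, 3.9, 0], "twist": 0, "claw": 1},
    {"translation": [-6.2, 4.15, 0], "twist": 0, "claw": 1},
    {"translation": [-6.3, 4.16, 0], "twist": 0, "claw": 1},
    {"translation": [-6.3, 4.16, 0], "twist": 0, "claw": 1},
    {"translation": [-6.3, 4.16, 0], "twist": 0, "claw": 1},
    {"translation": [-6.3, 4.16, 0], "twist": 0, "claw": 1},
  ],
)

```text
time_s: 3.3
ee_pos: [0.6198, -0.131, 0.302]
tool_rot: [0.0, -0.138, 0.99, -0.0]
ft_force: [-0.2, -0.1, 0.2]
grip_width: 1.001
finger_force: 0.0
```

Run:
```python
from h import *
np.set_printoptions(precision=4,suppress=True)
im,d,K,E,p=cam('wrist'); cv2.imwrite('pics/w1.png',im[:,:,::-1])
np.savez('w1.npz',d=d,K=K,E=E)
for t in ['hub','wheel','crank_grip','clamp_tip','stage_mark']:
    for b in ctrl.boxes_of('wrist',t)[:2]: print(t,b,at_d(K,E,d,b['pixel']))
print(ctrl.sense())
```

```text
hub {'pixel': [300.0, 161.9], 'confidence': 0.84} [ 0.6084 -0.1532  0.1001]
wheel {'pixel': [302.4, 163.9], 'confidence': 0.74} [ 0.6097 -0.1501  0.1003]
crank_grip {'pixel': [288.5, 215.4], 'confidence': 0.65} [ 0.656  -0.1496  0.1449]
clamp_tip {'pixel': [539.8, 163.5], 'confidence': 0.87} [0.5395 0.0922 0.1068]
stage_mark {'pixel': [412.5, 167.4], 'confidence': 0.97} [ 0.5827 -0.0257  0.0729]
{'time_s': 3.6, 'joints': array([ 0.1004,  0.2547,  0.0346, -0.    , -1.3504, -1.3937]), 'dq': array([ 0.0043,  0.0037,  0.0018,  0.0009, -0.0004,  0.001 ]), 'joint_torque': array([ -0.0742, -51.1786,  30.3441,   7.235 ,  -0.0732,   0.0013]), 'ee_pos': array([ 0.6203, -0.1303,  0.3017]), 'tool_rot': array([ 0.0001, -0.1383,  0.9904,  0.    ]), 'ft_force': array([-0.343 ,  0.4064, -0.0772]), 'torque': array([ 0.0024, -0.0098, -0.0047]), 'finger_force': 0.0, 'grip_width': 0.9961747476715618}
```

View pics/w1.png

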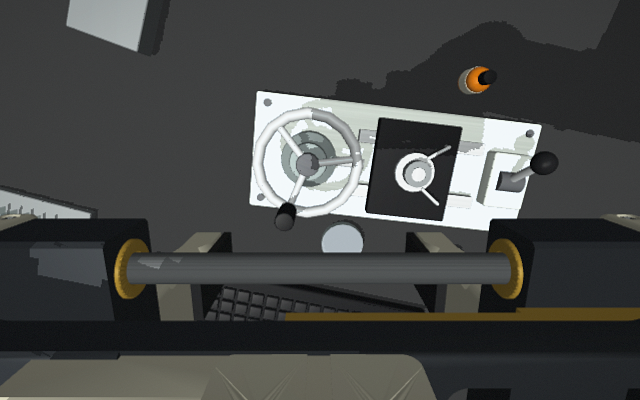

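The wrist view shows the hub at about (307,164), the knob at about (285,213), the stage mark at (416,173) and the lever ball at (543,163). I'll fit the rim circle and the knob from depth.

Run:
```python
from h import *
np.set_printoptions(precision=4,suppress=True)
f=np.load('w1.npz');d,K,E=f['d'],f['K'],f['E']
v,u=np.mgrid[0:400,0:640]
P=np.stack([(u-K[0,2])/K[0,0],-(v-K[1,2])/K[1,1],-np.ones(u.shape)],-1)*d[...,None]@E[:3,:3].T+E[:3,3]
P=P[:230][d[:230]>0]
from scipy.optimize import least_squares
c=np.array([.608,-.15]); r=np.hypot(*(P[:,:2]-c).T)
m=(abs(P[:,2]-.097)<.007)&(r>.045)&(r<.066)
Q=P[m][:,:2]
o=least_squares(lambda x:np.hypot(Q[:,0]-x[0],Q[:,1]-x[1])-x[2],[.608,-.15,.055],loss='soft_l1',f_scale=.003); print('rim',o.x,len(Q),P[m][:,2].mean())
k=P[(P[:,2]>.138)&(P[:,2]<.155)&(r<.08)]; print('knobtop',k.mean(0),len(k),k.min(0),k.max(0),(k.min(0)+k.max(0))/2)
h=P[(r<.012)&(P[:,2]>.09)&(P[:,2]<.11)]; print('hub',h.mean(0))
b=P[(np.hypot(P[:,0]-.54,P[:,1]-.095)<.03)&(P[:,2]>.085)]
o=least_squares(lambda x:np.linalg.norm(b-x,axis=1)-.013,[.54,.095,.099],loss='soft_l1',f_scale=.002);print('ball',o.x,len(b))
```

```text
rim [ 0.6083 -0.1455  0.0538] 3220 0.09769390911671723
knobtop [ 0.6621 -0.1526  0.1445] 311 [ 0.6537 -0.1621  0.1381] [ 0.6722 -0.1428  0.147 ] [ 0.663  -0.1524  0.1425]
hub [ 0.6076 -0.1486  0.0995]
ball [0.5372 0.1016 0.0981] 553
```

Request:
carry_out(
  increments=[
    {"translation": [-0.6, -0.55, 0.3], "twist": 0, "claw": 1},
    {"translation": [-1.0, -0.95, 1.0], "twist": 0, "claw": 1},
    {"translation": [-1.15, -1.1, 1.9], "twist": 0, "claw": 1},
    {"translation": [-1.15, -1.1, 2.9], "twist": 0, "claw": 1},
    {"translation": [-1.15, -1.1, 3.9], "twist": 0, "claw": 1},
    {"translation": [-1.15, -1.1, 4.8], "twist": 0, "claw": 1},
    {"translation": [-1.15, -1.1, 5.5], "twist": 0, "claw": 1},
    {"translation": [-1.15, -1.1, 6.0], "twist": 0, "claw": 1},
    {"translation": [-1.15, -1.1, 6.25], "twist": 0, "claw": 1},
    {"translation": [-1.15, -1.1, 6.3], "twist": 0, "claw": 1},
  ],
)

```text
time_s: 4.6
ee_pos: [0.6625, -0.1523, 0.112]
tool_rot: [-0.0, -0.138, 0.99, 0.0]
ft_force: [0.2, 0.0, 0.5]
grip_width: 1.001
finger_force: 0.0
```

Run:
```python
from h import *
s=ctrl.sense(); print(s['ee_pos'],s['ft_force'])
im,d,K,E,p=cam('wrist'); cv2.imwrite('pics/w2.png',im[:,:,::-1])
print([ (b['pixel'],b['confidence']) for b in ctrl.boxes_of('wrist','crank_grip')])
```

```text
[ 0.66251349 -0.15231711  0.11201344] [0.22984453 0.02372727 0.50776792]
[([315.2, 248.1], 0.85)]
```

View pics/w2.png

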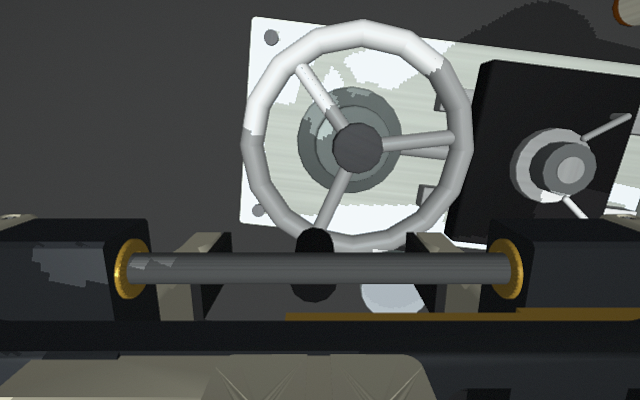

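The knob (315,265) is centred between the fingers, so I'll close.

Request:
carry_out(
  increments=[
    {"translation": [0, 0, 0], "twist": 0, "claw": 0.6},
    {"translation": [0, 0, 0], "twist": 0, "claw": 0.4},
    {"translation": [0, 0, 0], "twist": 0, "claw": 0.3},
    {"translation": [0, 0, 0], "twist": 0, "claw": 0.25},
    {"translation": [0, 0, 0], "twist": 0, "claw": 0.2},
    {"translation": [0, 0, 0], "twist": 0, "claw": 0.1},
    {"translation": [0, 0, 0], "twist": 0, "claw": 0},
    {"translation": [0, 0, 0], "twist": 0, "claw": 0},
    {"translation": [0, 0, 0], "twist": 0, "claw": 0},
    {"translation": [0, 0, 0], "twist": 0, "claw": 0},
  ],
)

```text
time_s: 5.7
ee_pos: [0.6628, -0.1523, 0.1126]
tool_rot: [0.0, -0.138, 0.99, -0.0]
ft_force: [0.6, -0.8, 0.1]
grip_width: 0.221
finger_force: 30.0
```

```bash
cat > plan.py <<'E'
# usage: plan.py cx cy r phi0 phi_end [n]: rows in tool units along the arc from the commanded phi0
import sys
from h import *
cx,cy,r,a,b=map(float,sys.argv[1:6]); n=int(sys.argv[6]) if len(sys.argv)>6 else 10
s=ctrl.sense(); x=np.array([-.9617,-.2742]); y=np.array([-.2742,.9617])
f=s['ft_force'][:2]; q=s['ee_pos'][:2]-[cx,cy]; ph=np.arctan2(q[1],q[0])
print('phi',np.degrees(ph),'r',np.hypot(*q),'Ftan(cw)',f@[np.sin(ph),-np.cos(ph)],'Frad',f@[np.cos(ph),np.sin(ph)],s['ft_force'],'z',s['ee_pos'][2],s['finger_force'],s['grip_width'])
P=lambda t:np.array([cx+r*np.cos(t),cy+r*np.sin(t)])
for t in np.radians(np.linspace(a,b,n+1)[1:]):
    D=(P(t)-P(np.radians(a)))/.03; print('%.1f'%np.degrees(t),'[%.2f, %.2f]'%(D@x,D@y))
E
python3 plan.py .6083 -.1455 .0545 -7.2 -27.2
```

```text
phi -7.1329673615869025 r 0.05492039679473975 Ftan(cw) 0.6903502100974271 Frad 0.7217078934323198 [ 0.63039988 -0.77462358  0.09107167] z 0.11259154861593038 29.99956727027893 0.2210881660345939
-9.2 [0.03, -0.06]
-11.2 [0.05, -0.11]
-13.2 [0.08, -0.17]
-15.2 [0.12, -0.23]
-17.2 [0.15, -0.28]
-19.2 [0.18, -0.33]
-21.2 [0.22, -0.38]
-23.2 [0.26, -0.43]
-25.2 [0.30, -0.48]
-27.2 [0.34, -0.53]
```

Request:
carry_out(
  increments=[
    {"translation": [0.03, -0.06, 0], "twist": 0, "claw": 0},
    {"translation": [0.06, -0.12, 0], "twist": 0, "claw": 0},
    {"translation": [0.09, -0.19, 0], "twist": 0, "claw": 0},
    {"translation": [0.13, -0.26, 0], "twist": 0, "claw": 0},
    {"translation": [0.18, -0.33, 0], "twist": 0, "claw": 0},
    {"translation": [0.22, -0.38, 0], "twist": 0, "claw": 0},
    {"translation": [0.26, -0.43, 0], "twist": 0, "claw": 0},
    {"translation": [0.3, -0.48, 0], "twist": 0, "claw": 0},
    {"translation": [0.34, -0.53, 0], "twist": 0, "claw": 0},
    {"translation": [0.34, -0.53, 0], "twist": 0, "claw": 0},
  ],
)

```text
time_s: 6.7
ee_pos: [0.6574, -0.1708, 0.1128]
tool_rot: [0.0, -0.138, 0.99, -0.0]
ft_force: [4.1, -2.5, -0.7]
grip_width: 0.221
finger_force: 30.0
```

```bash
python3 plan.py .6083 -.1455 .0545 -27.2 -147.2 12; for a in -27.2 -37.2 -47.2 -57.2 -67.2 -77.2 -87.2 -97.2; do python3 plan.py .6083 -.1455 .0545 $a $(echo "$a-10"|bc) 2|tail -2;done
```

```text
phi -27.2816761259426 r 0.05527711415425028 Ftan(cw) 0.3617158974614534 Frad 4.756791813382641 [ 4.06186666 -2.50182852 -0.65399659] z 0.11280675501447447 30.000464022159576 0.22079117780443633
-37.2 [0.24, -0.21]
-47.2 [0.50, -0.38]
-57.2 [0.80, -0.50]
-67.2 [1.11, -0.56]
-77.2 [1.42, -0.57]
-87.2 [1.74, -0.53]
-97.2 [2.04, -0.43]
-107.2 [2.32, -0.28]
-117.2 [2.57, -0.08]
-127.2 [2.78, 0.15]
-137.2 [2.95, 0.42]
-147.2 [3.06, 0.71]
-0.9 [-0.41, 0.72]
2.0 [-0.44, 0.80]
-1.9 [-0.64, 0.90]
2.0 [-0.67, 1.02]
-2.9 [-0.90, 1.03]
2.0 [-0.94, 1.18]
-3.9 [-1.18, 1.12]
2.0 [-1.24, 1.30]
-4.9 [-1.48, 1.16]
2.0 [-1.55, 1.37]
-5.9 [-1.79, 1.14]
2.0 [-1.86, 1.38]
-6.9 [-2.09, 1.06]
2.0 [-2.18, 1.33]
-7.9 [-2.37, 0.94]
2.0 [-2.48, 1.23]bash: bc: command not found
bash: bc: command not found
bash: bc: command not found
bash: bc: command not found
bash: bc: command not found
bash: bc: command not found
bash: bc: command not found
bash: bc: command not found
```

```bash
cat > plan2.py <<'E'
# plan2.py cx cy r  cmdx cmdy  ang1 ang2 ...: shift per call (tool units) with rounding carried along
import sys
from h import *
a=list(map(float,sys.argv[1:])); c=np.array(a[:2]); r=a[2]; p=np.array(a[3:5])
x=np.array([-.9617,-.2742]); y=np.array([-.2742,.9617])
for g in a[5:]:
    t=np.radians(g); D=(c+r*np.array([np.cos(t),np.sin(t)])-p)/.03; D=np.round([D@x,D@y],2); p=p+.03*(D[0]*x+D[1]*y); print(g,D,'cmd %.5f %.5f'%tuple(p))
E
cat > st.py <<'E'
# st.py: evaluates reports given as x,y,fx,fy
import sys
from h import *
c=np.array([float(sys.argv[1]),float(sys.argv[2])])
for t in sys.argv[3:]:
    v=np.array(list(map(float,t.split(',')))); q=v[:2]-c; ph=np.arctan2(q[1],q[0]); f=v[2:]
    print('phi %.2f r %.2f Fcw %.1f Frad %.1f'%(np.degrees(ph),1e3*np.hypot(*q),f@[np.sin(ph),-np.cos(ph)],f@[np.cos(ph),np.sin(ph)]))
E
python3 plan2.py .6083 -.1455 .0552 .6568 -.1704 -35 -43 -51 -59
```

```text
-35.0 [ 0.17 -0.19] cmd 0.65346 -0.17728
-43.0 [ 0.21 -0.14] cmd 0.64855 -0.18305
-51.0 [ 0.23 -0.12] cmd 0.64290 -0.18840
-59.0 [ 0.24 -0.09] cmd 0.63672 -0.19297
```

Request:
carry_out(
  increments=[
    {"translation": [0.02, -0.02, 0], "twist": 0, "claw": 0},
    {"translation": [0.03, -0.04, 0], "twist": 0, "claw": 0},
    {"translation": [0.05, -0.06, 0], "twist": 0, "claw": 0},
    {"translation": [0.07, -0.08, 0], "twist": 0, "claw": 0},
    {"translation": [0.09, -0.1, 0], "twist": 0, "claw": 0},
    {"translation": [0.1, -0.12, 0], "twist": 0, "claw": 0},
    {"translation": [0.12, -0.14, 0], "twist": 0, "claw": 0},
    {"translation": [0.14, -0.16, 0], "twist": 0, "claw": 0},
    {"translation": [0.16, -0.18, 0], "twist": 0, "claw": 0},
    {"translation": [0.17, -0.19, 0], "twist": 0, "claw": 0},
  ],
)

```text
time_s: 7.7
ee_pos: [0.6538, -0.1774, 0.1127]
tool_rot: [0.0, -0.138, 0.99, -0.0]
ft_force: [3.6, -1.8, 1.8]
grip_width: 0.22
finger_force: 30.0
```

Request:
carry_out(
  increments=[
    {"translation": [0.02, -0.01, 0], "twist": 0, "claw": 0},
    {"translation": [0.04, -0.03, 0], "twist": 0, "claw": 0},
    {"translation": [0.06, -0.04, 0], "twist": 0, "claw": 0},
    {"translation": [0.08, -0.06, 0], "twist": 0, "claw": 0},
    {"translation": [0.1, -0.07, 0], "twist": 0, "claw": 0},
    {"translation": [0.13, -0.08, 0], "twist": 0, "claw": 0},
    {"translation": [0.15, -0.1, 0], "twist": 0, "claw": 0},
    {"translation": [0.17, -0.11, 0], "twist": 0, "claw": 0},
    {"translation": [0.19, -0.13, 0], "twist": 0, "claw": 0},
    {"translation": [0.21, -0.14, 0], "twist": 0, "claw": 0},
  ],
)

```text
time_s: 8.7
ee_pos: [0.6491, -0.1833, 0.1127]
tool_rot: [0.0, -0.138, 0.99, -0.0]
ft_force: [4.5, -2.4, 0.5]
grip_width: 0.221
finger_force: 30.0
```

Request:
carry_out(
  increments=[
    {"translation": [0.02, -0.01, 0], "twist": 0, "claw": 0},
    {"translation": [0.05, -0.02, 0], "twist": 0, "claw": 0},
    {"translation": [0.07, -0.04, 0], "twist": 0, "claw": 0},
    {"translation": [0.09, -0.05, 0], "twist": 0, "claw": 0},
    {"translation": [0.12, -0.06, 0], "twist": 0, "claw": 0},
    {"translation": [0.14, -0.07, 0], "twist": 0, "claw": 0},
    {"translation": [0.16, -0.08, 0], "twist": 0, "claw": 0},
    {"translation": [0.18, -0.1, 0], "twist": 0, "claw": 0},
    {"translation": [0.21, -0.11, 0], "twist": 0, "claw": 0},
    {"translation": [0.23, -0.12, 0], "twist": 0, "claw": 0},
  ],
)

```text
time_s: 9.7
ee_pos: [0.6434, -0.1889, 0.1127]
tool_rot: [0.0, -0.138, 0.99, -0.0]
ft_force: [3.3, -4.5, 0.4]
grip_width: 0.219
finger_force: 30.0
```

Request:
carry_out(
  increments=[
    {"translation": [0.02, -0.01, 0], "twist": 0, "claw": 0},
    {"translation": [0.05, -0.02, 0], "twist": 0, "claw": 0},
    {"translation": [0.07, -0.03, 0], "twist": 0, "claw": 0},
    {"translation": [0.1, -0.04, 0], "twist": 0, "claw": 0},
    {"translation": [0.12, -0.04, 0], "twist": 0, "claw": 0},
    {"translation": [0.14, -0.05, 0], "twist": 0, "claw": 0},
    {"translation": [0.17, -0.06, 0], "twist": 0, "claw": 0},
    {"translation": [0.19, -0.07, 0], "twist": 0, "claw": 0},
    {"translation": [0.22, -0.08, 0], "twist": 0, "claw": 0},
    {"translation": [0.24, -0.09, 0], "twist": 0, "claw": 0},
  ],
)

```text
time_s: 10.7
ee_pos: [0.6369, -0.1936, 0.1127]
tool_rot: [-0.0, -0.138, 0.99, -0.0]
ft_force: [4.7, -5.4, 1.7]
grip_width: 0.217
finger_force: 30.0
```

```bash
python3 - <<'E'
from h import *
from scipy.optimize import least_squares
Q=np.array([[.6628,-.1523],[.6574,-.1708],[.6538,-.1774],[.6491,-.1833],[.6434,-.1889],[.6369,-.1936]])
o=least_squares(lambda c:np.hypot(*(Q-c).T)-.055,[.608,-.145]);print(o.x,o.fun*1e3)
E
python3 st.py .6083 -.1455 .6538,-.1774,3.6,-1.8 .6491,-.1833,4.5,-2.4 .6434,-.1889,3.3,-4.5 .6369,-.1936,4.7,-5.4
python3 plan2.py .6085 -.1463 .0552 .63672 -.19297 -67 -75 -83 -91
```

```text
[ 0.60804022 -0.14675957] [ 0.03935097 -0.09708101  0.07080708 -0.03538462  0.01027423  0.01738968]
phi -35.03 r 55.57 Fcw -0.6 Frad 4.0
phi -42.81 r 55.62 Fcw -1.3 Frad 4.9
phi -51.04 r 55.82 Fcw 0.3 Frad 5.6
phi -59.26 r 55.96 Fcw -1.3 Frad 7.0
-67.0 [ 0.25 -0.07] cmd 0.63008 -0.19705
-75.0 [ 0.26 -0.02] cmd 0.62275 -0.19976
-83.0 [0.25 0.03] cmd 0.61529 -0.20095
-91.0 [0.25 0.05] cmd 0.60766 -0.20157
```

```bash
python3 plan2.py .6081 -.1468 .0551 .63672 -.19297 -67 -75 -83 -91 -99
```

```text
-67.0 [ 0.27 -0.08] cmd 0.62959 -0.19750
-75.0 [ 0.25 -0.01] cmd 0.62246 -0.19984
-83.0 [0.26 0.02] cmd 0.61479 -0.20141
-91.0 [0.25 0.05] cmd 0.60717 -0.20202
-99.0 [0.24 0.1 ] cmd 0.59942 -0.20111
```

Request:
carry_out(
  increments=[
    {"translation": [0.03, -0.01, 0], "twist": 0, "claw": 0},
    {"translation": [0.05, -0.02, 0], "twist": 0, "claw": 0},
    {"translation": [0.08, -0.03, 0], "twist": 0, "claw": 0},
    {"translation": [0.11, -0.04, 0], "twist": 0, "claw": 0},
    {"translation": [0.13, -0.04, 0], "twist": 0, "claw": 0},
    {"translation": [0.16, -0.05, 0], "twist": 0, "claw": 0},
    {"translation": [0.19, -0.06, 0], "twist": 0, "claw": 0},
    {"translation": [0.22, -0.07, 0], "twist": 0, "claw": 0},
    {"translation": [0.24, -0.08, 0], "twist": 0, "claw": 0},
    {"translation": [0.27, -0.08, 0], "twist": 0, "claw": 0},
  ],
)

```text
time_s: 11.7
ee_pos: [0.6298, -0.1976, 0.1125]
tool_rot: [-0.0, -0.138, 0.99, 0.0]
ft_force: [1.9, -3.4, 2.1]
grip_width: 0.222
finger_force: 30.0
```

Request:
carry_out(
  increments=[
    {"translation": [0.03, 0, 0], "twist": 0, "claw": 0},
    {"translation": [0.05, 0, 0], "twist": 0, "claw": 0},
    {"translation": [0.08, -0.01, 0], "twist": 0, "claw": 0},
    {"translation": [0.1, -0.01, 0], "twist": 0, "claw": 0},
    {"translation": [0.13, -0.01, 0], "twist": 0, "claw": 0},
    {"translation": [0.15, -0.01, 0], "twist": 0, "claw": 0},
    {"translation": [0.18, -0.01, 0], "twist": 0, "claw": 0},
    {"translation": [0.2, -0.01, 0], "twist": 0, "claw": 0},
    {"translation": [0.23, -0.01, 0], "twist": 0, "claw": 0},
    {"translation": [0.25, -0.01, 0], "twist": 0, "claw": 0},
  ],
)

```text
time_s: 12.7
ee_pos: [0.6259, -0.1989, 0.113]
tool_rot: [0.003, -0.139, 0.99, -0.0]
ft_force: [11.5, -0.2, -1.9]
grip_width: 0.221
finger_force: 30.0
```

Request:
carry_out(
  increments=[
    {"translation": [0.03, 0, 0], "twist": 0, "claw": 0},
    {"translation": [0.05, 0, 0], "twist": 0, "claw": 0},
    {"translation": [0.08, 0, 0], "twist": 0, "claw": 0},
    {"translation": [0.1, 0.01, 0], "twist": 0, "claw": 0},
    {"translation": [0.13, 0.01, 0], "twist": 0, "claw": 0},
    {"translation": [0.16, 0.01, 0], "twist": 0, "claw": 0},
    {"translation": [0.18, 0.01, 0], "twist": 0, "claw": 0},
    {"translation": [0.21, 0.02, 0], "twist": 0, "claw": 0},
    {"translation": [0.23, 0.02, 0], "twist": 0, "claw": 0},
    {"translation": [0.26, 0.02, 0], "twist": 0, "claw": 0},
  ],
)

```text
time_s: 13.7
ee_pos: [0.6187, -0.2008, 0.113]
tool_rot: [0.003, -0.139, 0.99, -0.0]
ft_force: [11.5, -2.3, -2.9]
grip_width: 0.223
finger_force: 30.0
```

Request:
carry_out(
  increments=[
    {"translation": [0.03, 0, 0], "twist": 0, "claw": 0},
    {"translation": [0.05, 0.01, 0], "twist": 0, "claw": 0},
    {"translation": [0.08, 0.01, 0], "twist": 0, "claw": 0},
    {"translation": [0.1, 0.02, 0], "twist": 0, "claw": 0},
    {"translation": [0.13, 0.02, 0], "twist": 0, "claw": 0},
    {"translation": [0.15, 0.03, 0], "twist": 0, "claw": 0},
    {"translation": [0.18, 0.03, 0], "twist": 0, "claw": 0},
    {"translation": [0.2, 0.04, 0], "twist": 0, "claw": 0},
    {"translation": [0.23, 0.04, 0], "twist": 0, "claw": 0},
    {"translation": [0.25, 0.05, 0], "twist": 0, "claw": 0},
  ],
)

```text
time_s: 14.7
ee_pos: [0.6108, -0.2018, 0.113]
tool_rot: [0.003, -0.139, 0.99, -0.001]
ft_force: [11.4, -5.3, -3.1]
grip_width: 0.224
finger_force: 30.0
```

```bash
python3 plan2.py .6081 -.1468 .0551 .60717 -.20202 -99 -107 -115 -123 -131 -139 -147 -155 -163 -171 -179 -187
```

```text
-99.0 [0.24 0.1 ] cmd 0.59942 -0.20111
-107.0 [0.22 0.12] cmd 0.59209 -0.19946
-115.0 [0.21 0.15] cmd 0.58480 -0.19686
-123.0 [0.18 0.18] cmd 0.57812 -0.19314
-131.0 [0.15 0.21] cmd 0.57207 -0.18832
-139.0 [0.13 0.22] cmd 0.56651 -0.18304
-147.0 [0.09 0.24] cmd 0.56194 -0.17686
-155.0 [0.06 0.25] cmd 0.55815 -0.17014
-163.0 [0.02 0.26] cmd 0.55543 -0.16280
-171.0 [-0.01  0.25] cmd 0.55366 -0.15551
-179.0 [-0.05  0.25] cmd 0.55305 -0.14788
-187.0 [-0.08  0.25] cmd 0.55330 -0.14001
```

The drive engaged in the second call, between measured −66.9° and −71.1°, so I take −69° ± 2°. The wheel now measures −87.2°, so about 342° remain. Next I plan the arcs and take a slip reference picture.

```bash
cat > plan3.py <<'E'
# plan3.py cx cy r cmdx cmdy a0 step ncalls : cumulative rows per call
import sys
from h import *
a=list(map(float,sys.argv[1:])); c=np.array(a[:2]); r=a[2]; p=np.array(a[3:5])
x=np.array([-.9617,-.2742]); y=np.array([-.2742,.9617]); g=a[5]
for k in range(int(a[7])):
    L=[]
    for i in range(10):
        g-=a[6]; t=np.radians(g); D=(c+r*np.array([np.cos(t),np.sin(t)])-p)/.03; D=np.round([D@x,D@y],2); L.append([float(v) for v in D])
    p=p+.03*(D[0]*x+D[1]*y); print(round(g,1),L,'cmd %.5f %.5f'%tuple(p))
E
python3 plan3.py .6081 -.1468 .0551 .60717 -.20202 -91 6.6 5
python3 - <<'E'
from h import *
s=ctrl.sense();print(s['time_s'],s['ee_pos'],s['ft_force'])
im,d,K,E,p=cam('wrist'); cv2.imwrite('pics/w3.png',im[:,:,::-1]); print(ctrl.boxes_of('wrist','crank_grip'))
E
```

```text
-157.0 [[0.2, 0.08], [0.39, 0.17], [0.56, 0.29], [0.73, 0.43], [0.87, 0.58], [1.0, 0.75], [1.1, 0.93], [1.19, 1.12], [1.25, 1.33], [1.29, 1.54]] cmd 0.55728 -0.16820
-223.0 [[0.01, 0.21], [0.0, 0.42], [-0.03, 0.63], [-0.09, 0.83], [-0.17, 1.02], [-0.28, 1.21], [-0.4, 1.38], [-0.54, 1.54], [-0.7, 1.68], [-0.88, 1.79]] cmd 0.56795 -0.10932
-289.0 [[-0.18, 0.1], [-0.38, 0.18], [-0.59, 0.23], [-0.79, 0.26], [-1.01, 0.27], [-1.22, 0.25], [-1.42, 0.2], [-1.62, 0.14], [-1.82, 0.05], [-2.0, -0.06]] cmd 0.62614 -0.09460
-355.0 [[-0.16, -0.13], [-0.31, -0.28], [-0.44, -0.45], [-0.56, -0.63], [-0.65, -0.82], [-0.71, -1.02], [-0.76, -1.22], [-0.78, -1.44], [-0.78, -1.65], [-0.75, -1.86]] cmd 0.66308 -0.14209
-421.0 [[0.05, -0.2], [0.13, -0.4], [0.23, -0.59], [0.34, -0.76], [0.48, -0.92], [0.64, -1.07], [0.81, -1.19], [0.99, -1.3], [1.19, -1.38], [1.39, -1.44]] cmd 0.63483 -0.19507
14.7 [ 0.61079696 -0.20178007  0.11299945] [11.41277207 -5.28833994 -3.09814879]
[{'pixel': [319.0, 282.8], 'confidence': 0.9}, {'pixel': [387.9, 184.0], 'confidence': 0.19}, {'pixel': [515.3, 177.0], 'confidence': 0.18}]
```

Request:
carry_out(
  increments=[
    {"translation": [0.2, 0.08, 0], "twist": 0, "claw": 0},
    {"translation": [0.39, 0.17, 0], "twist": 0, "claw": 0},
    {"translation": [0.56, 0.29, 0], "twist": 0, "claw": 0},
    {"translation": [0.73, 0.43, 0], "twist": 0, "claw": 0},
    {"translation": [0.87, 0.58, 0], "twist": 0, "claw": 0},
    {"translation": [1.0, 0.75, 0], "twist": 0, "claw": 0},
    {"translation": [1.1, 0.93, 0], "twist": 0, "claw": 0},
    {"translation": [1.19, 1.12, 0], "twist": 0, "claw": 0},
    {"translation": [1.25, 1.33, 0], "twist": 0, "claw": 0},
    {"translation": [1.29, 1.54, 0], "twist": 0, "claw": 0},
  ],
)

```text
time_s: 15.8
ee_pos: [0.5577, -0.1692, 0.1126]
tool_rot: [0.0, -0.138, 0.99, -0.001]
ft_force: [4.8, -10.2, -1.4]
grip_width: 0.218
finger_force: 30.0
```

Request:
carry_out(
  increments=[
    {"translation": [0.01, 0.21, 0], "twist": 0, "claw": 0},
    {"translation": [0, 0.42, 0], "twist": 0, "claw": 0},
    {"translation": [-0.03, 0.63, 0], "twist": 0, "claw": 0},
    {"translation": [-0.09, 0.83, 0], "twist": 0, "claw": 0},
    {"translation": [-0.17, 1.02, 0], "twist": 0, "claw": 0},
    {"translation": [-0.28, 1.21, 0], "twist": 0, "claw": 0},
    {"translation": [-0.4, 1.38, 0], "twist": 0, "claw": 0},
    {"translation": [-0.54, 1.54, 0], "twist": 0, "claw": 0},
    {"translation": [-0.7, 1.68, 0], "twist": 0, "claw": 0},
    {"translation": [-0.88, 1.79, 0], "twist": 0, "claw": 0},
  ],
)

```text
time_s: 16.8
ee_pos: [0.566, -0.111, 0.1121]
tool_rot: [-0.003, -0.138, 0.99, -0.001]
ft_force: [-2.3, -12.9, 3.4]
grip_width: 0.22
finger_force: 30.0
```

Request:
carry_out(
  increments=[
    {"translation": [-0.18, 0.1, 0], "twist": 0, "claw": 0},
    {"translation": [-0.38, 0.18, 0], "twist": 0, "claw": 0},
    {"translation": [-0.59, 0.23, 0], "twist": 0, "claw": 0},
    {"translation": [-0.79, 0.26, 0], "twist": 0, "claw": 0},
    {"translation": [-1.01, 0.27, 0], "twist": 0, "claw": 0},
    {"translation": [-1.22, 0.25, 0], "twist": 0, "claw": 0},
    {"translation": [-1.42, 0.2, 0], "twist": 0, "claw": 0},
    {"translation": [-1.62, 0.14, 0], "twist": 0, "claw": 0},
    {"translation": [-1.82, 0.05, 0], "twist": 0, "claw": 0},
    {"translation": [-2.0, -0.06, 0], "twist": 0, "claw": 0},
  ],
)

```text
time_s: 17.8
ee_pos: [0.6222, -0.0936, 0.1117]
tool_rot: [-0.004, -0.138, 0.99, 0.001]
ft_force: [-10.9, 4.5, 10.9]
grip_width: 0.219
finger_force: 30.0
```

Request:
carry_out(
  increments=[
    {"translation": [-0.16, -0.13, 0], "twist": 0, "claw": 0},
    {"translation": [-0.31, -0.28, 0], "twist": 0, "claw": 0},
    {"translation": [-0.44, -0.45, 0], "twist": 0, "claw": 0},
    {"translation": [-0.56, -0.63, 0], "twist": 0, "claw": 0},
    {"translation": [-0.65, -0.82, 0], "twist": 0, "claw": 0},
    {"translation": [-0.71, -1.02, 0], "twist": 0, "claw": 0},
    {"translation": [-0.76, -1.22, 0], "twist": 0, "claw": 0},
    {"translation": [-0.78, -1.44, 0], "twist": 0, "claw": 0},
    {"translation": [-0.78, -1.65, 0], "twist": 0, "claw": 0},
    {"translation": [-0.75, -1.86, 0], "twist": 0, "claw": 0},
  ],
)

```text
time_s: 18.8
ee_pos: [0.6626, -0.1389, 0.1121]
tool_rot: [-0.001, -0.139, 0.99, 0.002]
ft_force: [-0.7, 11.6, 5.9]
grip_width: 0.218
finger_force: 30.0
```

Request:
carry_out(
  increments=[
    {"translation": [0.05, -0.2, 0], "twist": 0, "claw": 0},
    {"translation": [0.13, -0.4, 0], "twist": 0, "claw": 0},
    {"translation": [0.23, -0.59, 0], "twist": 0, "claw": 0},
    {"translation": [0.34, -0.76, 0], "twist": 0, "claw": 0},
    {"translation": [0.48, -0.92, 0], "twist": 0, "claw": 0},
    {"translation": [0.64, -1.07, 0], "twist": 0, "claw": 0},
    {"translation": [0.81, -1.19, 0], "twist": 0, "claw": 0},
    {"translation": [0.99, -1.3, 0], "twist": 0, "claw": 0},
    {"translation": [1.19, -1.38, 0], "twist": 0, "claw": 0},
    {"translation": [1.39, -1.44, 0], "twist": 0, "claw": 0},
  ],
)

```text
time_s: 19.8
ee_pos: [0.6383, -0.1929, 0.1129]
tool_rot: [0.003, -0.139, 0.99, 0.001]
ft_force: [10.1, 5.3, -1.4]
grip_width: 0.224
finger_force: 30.0
```

```bash
python3 - <<'E'
from h import *
im,d,K,E,p=cam('wrist'); cv2.imwrite('pics/w4.png',im[:,:,::-1]); print(ctrl.boxes_of('wrist','crank_grip')[0])
a=cv2.imread('pics/w3.png')[200:330,230:430]; b=im[200:330,230:430,::-1]; c=cv2.imread('pics/w2.png')[200:330,230:430]
cv2.imwrite('pics/cmp.png',cv2.resize(np.hstack([c,a,b]),None,fx=1.33,fy=1.33))
E
python3 plan.py .6081 -.1468 .0551 -421 -431 5
```

```text
{'pixel': [321.2, 284.4], 'confidence': 0.65}
phi -57.836126593268524 r 0.05509554130155742 Ftan(cw) -9.411252498552983 Frad 2.7908718283465928 [ 9.45259811  2.64745691 -1.97484923] z 0.11285549934200088 29.999344646930695 0.22114487620900472
-423.0 [0.06, -0.01]
-425.0 [0.13, -0.02]
-427.0 [0.19, -0.03]
-429.0 [0.25, -0.04]
-431.0 [0.32, -0.05]
```

View pics/cmp.png

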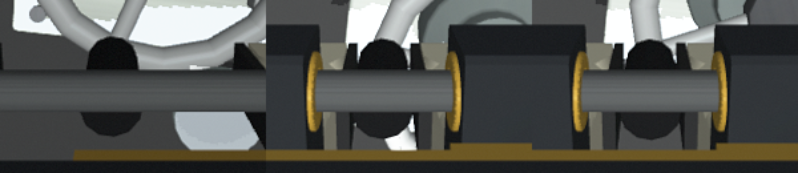

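The knob sits in the pads as before (same rows in both pictures), so it hasn't slipped. The wheel is at −417.8° and the target is about −429°.

Request:
carry_out(
  increments=[
    {"translation": [0.03, -0.01, 0], "twist": 0, "claw": 0},
    {"translation": [0.06, -0.01, 0], "twist": 0, "claw": 0},
    {"translation": [0.09, -0.02, 0], "twist": 0, "claw": 0},
    {"translation": [0.12, -0.02, 0], "twist": 0, "claw": 0},
    {"translation": [0.15, -0.03, 0], "twist": 0, "claw": 0},
    {"translation": [0.18, -0.03, 0], "twist": 0, "claw": 0},
    {"translation": [0.21, -0.04, 0], "twist": 0, "claw": 0},
    {"translation": [0.24, -0.04, 0], "twist": 0, "claw": 0},
    {"translation": [0.26, -0.05, 0], "twist": 0, "claw": 0},
    {"translation": [0.28, -0.05, 0], "twist": 0, "claw": 0},
  ],
)

```text
time_s: 20.9
ee_pos: [0.6308, -0.197, 0.1129]
tool_rot: [0.003, -0.139, 0.99, 0.0]
ft_force: [10.3, 2.6, -0.9]
grip_width: 0.222
finger_force: 30.0
```

```bash
python3 plan.py .6081 -.1468 .0551 -430 -434 4
```

```text
phi -65.6602633441101 r 0.0551329777825059 Ftan(cw) -10.424166092759375 Frad 1.9062864556317662 [10.2833108   2.55943076 -0.90439554] z 0.11285572890522627 29.99920964241028 0.22187222655099045
-431.0 [0.03, -0.00]
-432.0 [0.06, -0.00]
-433.0 [0.10, -0.00]
-434.0 [0.13, -0.00]
```

Request:
carry_out(
  increments=[
    {"translation": [0.02, 0, 0], "twist": 0, "claw": 0},
    {"translation": [0.04, 0, 0], "twist": 0, "claw": 0},
    {"translation": [0.06, 0, 0], "twist": 0, "claw": 0},
    {"translation": [0.08, 0, 0], "twist": 0, "claw": 0},
    {"translation": [0.1, 0, 0], "twist": 0, "claw": 0},
    {"translation": [0.1, 0, 0], "twist": 0, "claw": 0},
    {"translation": [0.1, 0, 0], "twist": 0, "claw": 0},
    {"translation": [0.1, 0, 0], "twist": 0, "claw": 0},
    {"translation": [0.1, 0, 0], "twist": 0, "claw": 0},
    {"translation": [0.1, 0, 0], "twist": 0, "claw": 0},
  ],
)

```text
time_s: 21.9
ee_pos: [0.6279, -0.1982, 0.1129]
tool_rot: [0.003, -0.139, 0.99, 0.0]
ft_force: [10.5, 0.8, -1.5]
grip_width: 0.223
finger_force: 30.0
```

```bash
python3 plan.py .6081 -.1468 .0551 -433 -434 1
```

```text
phi -68.92099418809909 r 0.05511020189215705 Ftan(cw) -10.135002366622139 Frad 3.008023594687381 [10.53867307  0.83836076 -1.48550818] z 0.112877795622275 29.999612867832184 0.22339458591754513
-434.0 [0.03, -0.00]
```

The wheel is at −428.9°, one full turn past the pick-up point. I'll relieve the load and release.

Request:
carry_out(
  increments=[
    {"translation": [-0.03, 0, 0], "twist": 0, "claw": 0},
    {"translation": [-0.06, 0, 0], "twist": 0, "claw": 0},
    {"translation": [-0.1, 0.01, 0], "twist": 0, "claw": 0},
    {"translation": [-0.1, 0.01, 0], "twist": 0, "claw": 0},
    {"translation": [-0.1, 0.01, 0], "twist": 0, "claw": 0.3},
    {"translation": [-0.1, 0.01, 0], "twist": 0, "claw": 0.5},
    {"translation": [-0.1, 0.01, 0], "twist": 0, "claw": 0.8},
    {"translation": [-0.1, 0.01, 0], "twist": 0, "claw": 1},
    {"translation": [-0.1, 0.01, 0], "twist": 0, "claw": 1},
    {"translation": [-0.1, 0.01, 0], "twist": 0, "claw": 1},
  ],
)

```text
time_s: 22.9
ee_pos: [0.6273, -0.1985, 0.1125]
tool_rot: [-0.0, -0.138, 0.99, 0.0]
ft_force: [0.6, 1.0, -0.5]
grip_width: 0.693
finger_force: 0.0
```

Run:
```python
from h import *
s=ctrl.sense();print(s['time_s'],s['ee_pos'],s['ft_force'],s['grip_width'],s['finger_force'])
```

```text
22.9 [ 0.62731718 -0.19845768  0.1124959 ] [ 0.57257508  0.98036651 -0.50632853] 0.6927152127183558 0.0
```

Request:
carry_out(
  increments=[
    {"translation": [0, 0, -0.8], "twist": 0, "claw": 1},
    {"translation": [0, 0, -2.0], "twist": 0, "claw": 1},
    {"translation": [0, 0, -3.4], "twist": 0, "claw": 1},
    {"translation": [0, 0, -4.4], "twist": 0, "claw": 0.8},
    {"translation": [0.15, 1.2, -4.4], "twist": 0, "claw": 0.6},
    {"translation": [0.3, 2.5, -4.4], "twist": 0, "claw": 0.4},
    {"translation": [0.47, 3.9, -4.4], "twist": 0, "claw": 0.2},
    {"translation": [0.65, 5.3, -4.4], "twist": 0, "claw": 0},
    {"translation": [0.82, 6.7, -4.4], "twist": 0, "claw": 0},
    {"translation": [1.0, 8.1, -4.4], "twist": 0, "claw": 0},
  ],
)

```text
time_s: 23.9
ee_pos: [0.531, 0.0282, 0.2447]
tool_rot: [0.0, -0.138, 0.99, 0.0]
ft_force: [1.4, 0.6, 0.5]
grip_width: 0.426
finger_force: 0.0
```

Run:
```python
from h import *
np.set_printoptions(precision=4,suppress=True)
from scipy.optimize import least_squares
s=ctrl.sense(); print(s['time_s'],s['ee_pos'])
im,d,K,E,p=cam('wrist'); cv2.imwrite('pics/w5.png',im[:,:,::-1])
v,u=np.mgrid[0:400,0:640]
P=np.stack([(u-K[0,2])/K[0,0],-(v-K[1,2])/K[1,1],-np.ones(u.shape)],-1)*d[...,None]@E[:3,:3].T+E[:3,3]
P=P[:230][d[:230]>0]
b=P[(np.hypot(P[:,0]-.54,P[:,1]-.1)<.03)&(P[:,2]>.085)&(P[:,2]<.13)]
o=least_squares(lambda x:np.linalg.norm(b-x,axis=1)-.013,[.54,.095,.099],loss='soft_l1',f_scale=.002);print('ball',o.x,len(b))
```

```text
23.9 [0.531  0.0282 0.2447]
ball [0.537  0.1016 0.098 ] 575
```

View pics/w5.png

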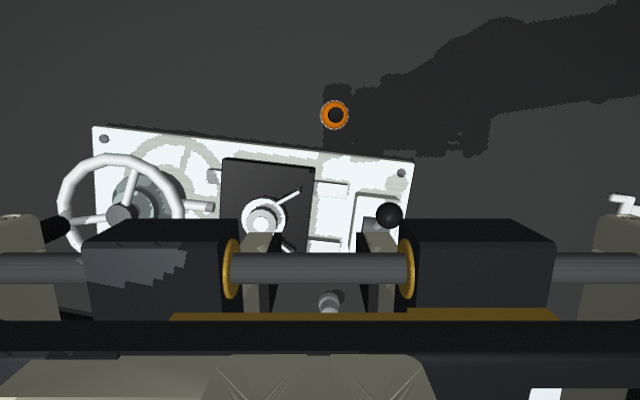

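The ball at (389,216) is confirmed at (0.537, 0.102), the bottle at (335,115) is clear, and the wheel is where I left it. Next I descend on the −x side of the ball.

Request:
carry_out(
  increments=[
    {"translation": [0.15, 1.0, 0], "twist": 0.4, "claw": 0},
    {"translation": [0.25, 1.9, 0], "twist": 0.86, "claw": 0},
    {"translation": [0.3, 2.4, 0.3], "twist": 0.86, "claw": 0},
    {"translation": [0.3, 2.48, 1.2], "twist": 0.86, "claw": 0},
    {"translation": [0.3, 2.48, 2.2], "twist": 0.86, "claw": 0},
    {"translation": [0.3, 2.48, 3.2], "twist": 0.86, "claw": 0},
    {"translation": [0.3, 2.48, 4.1], "twist": 0.86, "claw": 0},
    {"translation": [0.3, 2.48, 4.8], "twist": 0.86, "claw": 0},
    {"translation": [0.3, 2.48, 5.1], "twist": 0.86, "claw": 0},
    {"translation": [0.3, 2.48, 5.2], "twist": 0.86, "claw": 0},
  ],
)

```text
time_s: 24.95
ee_pos: [0.5026, 0.0957, 0.0879]
tool_rot: [-0.001, -0.079, 0.997, -0.0]
ft_force: [0.2, 0.0, 1.0]
grip_width: 0.004
finger_force: 0.0
```

Request:
carry_out(
  increments=[
    {"translation": [-0.2, 0, 0], "twist": 0, "claw": 0},
    {"translation": [-0.4, 0, 0], "twist": 0, "claw": 0},
    {"translation": [-0.6, 0, 0], "twist": 0, "claw": 0},
    {"translation": [-0.8, 0, 0], "twist": 0, "claw": 0},
    {"translation": [-1.0, 0, 0], "twist": 0, "claw": 0},
    {"translation": [-1.2, 0, 0], "twist": 0, "claw": 0},
    {"translation": [-1.35, 0, 0], "twist": 0, "claw": 0},
    {"translation": [-1.5, 0, 0], "twist": 0, "claw": 0},
    {"translation": [-1.65, 0, 0], "twist": 0, "claw": 0},
    {"translation": [-1.8, 0, 0], "twist": 0, "claw": 0},
  ],
)

```text
time_s: 25.95
ee_pos: [0.5566, 0.1046, 0.0885]
tool_rot: [0.0, -0.079, 0.997, 0.0]
ft_force: [-0.4, -0.2, 0.7]
grip_width: 0.003
finger_force: 0.5
```

Request:
carry_out(
  increments=[
    {"translation": [-0.12, 0, 0], "twist": 0, "claw": 0},
    {"translation": [-0.24, 0, 0], "twist": 0, "claw": 0},
    {"translation": [-0.36, 0, 0], "twist": 0, "claw": 0},
    {"translation": [-0.46, 0, 0], "twist": 0, "claw": 0},
    {"translation": [-0.54, 0, 0], "twist": 0, "claw": 0},
    {"translation": [-0.6, 0, 0], "twist": 0, "claw": 0},
    {"translation": [-0.64, 0, 0], "twist": 0, "claw": 0},
    {"translation": [-0.68, 0, 0], "twist": 0, "claw": 0},
    {"translation": [-0.72, 0, 0], "twist": 0, "claw": 0},
    {"translation": [-0.75, 0, 0], "twist": 0, "claw": 0},
  ],
)

```text
time_s: 26.95
ee_pos: [0.576, 0.1074, 0.088]
tool_rot: [-0.002, -0.078, 0.997, -0.0]
ft_force: [-12.3, 1.3, 5.4]
grip_width: -0.0
finger_force: 5.3
```

The lever is on its end stop: 12 N at the predicted position. I'll back off, rise and check.

Request:
carry_out(
  increments=[
    {"translation": [0.2, 0, 0], "twist": 0, "claw": 0},
    {"translation": [0.8, 0, 0], "twist": 0, "claw": 0},
    {"translation": [1.6, 0, 0], "twist": 0, "claw": 0},
    {"translation": [2.0, 0, -0.6], "twist": 0, "claw": 0},
    {"translation": [2.0, 0, -2], "twist": 0, "claw": 0},
    {"translation": [2.0, 0, -3.4], "twist": 0, "claw": 0},
    {"translation": [2.0, 0, -4.8], "twist": 0, "claw": 0},
    {"translation": [2.0, 0, -5.8], "twist": 0, "claw": 0},
    {"translation": [2.0, 0, -6.2], "twist": 0, "claw": 0},
    {"translation": [2.0, 0, -6.2], "twist": 0, "claw": 0},
  ],
)

```text
time_s: 27.95
ee_pos: [0.5204, 0.0991, 0.2768]
tool_rot: [0.002, -0.079, 0.997, 0.001]
ft_force: [0.1, -0.4, -0.7]
grip_width: 0.0
finger_force: 0.0
```

Run:
```python
from h import *
np.set_printoptions(precision=4,suppress=True)
s=ctrl.sense(); print(s['time_s'],s['ee_pos'],s['ft_force'])
im2,*_=cam('scene'); cv2.imwrite('pics/s6.png',cv2.resize(im2[120:280,180:400,::-1],None,fx=3,fy=3))
im,d,K,E,p=cam('scene')
v,u=np.mgrid[0:400,0:640]
P=np.stack([(u-K[0,2])/K[0,0],-(v-K[1,2])/K[1,1],-np.ones(u.shape)],-1)*d[...,None]@E[:3,:3].T+E[:3,3]
P=P[d>0]
b=P[(np.hypot(P[:,0]-.5988,P[:,1]-.1113)<.03)&(P[:,2]>.085)&(P[:,2]<.13)]
print(len(b),b.mean(0) if len(b) else '')
```

```text
27.95 [0.5204 0.0991 0.2768] [ 0.0551 -0.4255 -0.7386]
54 [0.6015 0.1139 0.1067]
```

View pics/s6.png

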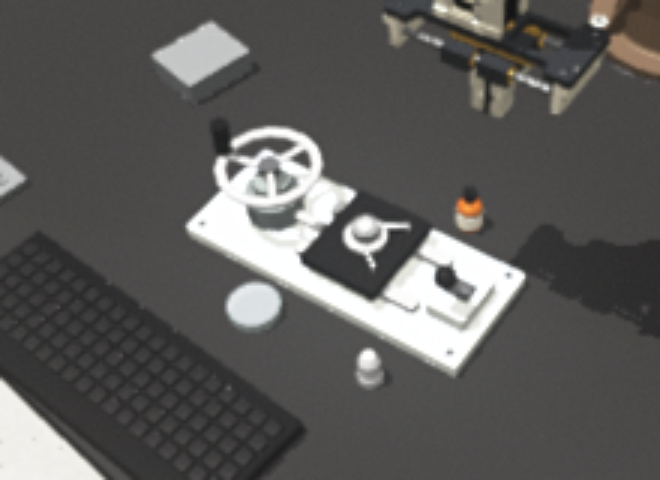

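The lever's ball, at about (445,273), now leans to the +x side, and everything else stands where it was. The arm is clear, so I'll hand in.

```bash
python3 -c "
from station import ctrl
print(ctrl.close_job())"
```

```text
the job is handed in; nothing more can be done
None
```

I turned the wheel one full turn clockwise past the point where its free play ended (pick-up known to about ±2°, or 0.006 mm), threw the clamp lever to its +x stop, and handed the job in at about 28 s with the arm clear and no other item seen to have moved.

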